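# Refit the keyed lid of the dust-filter pot

### The job

Close the dust-filter pot: lift the yellow lid out of its wooden stand, lay it flat on the green mat with its handle up and let go, then take it by the handle and set it on the pot's rim with its key to one side of the notch. Turn it along the rim so that its ear passes under the bridge, until the key drops into the notch and the lid sits fully down on the rim, and only then swing the latch with the red knob fully shut over the lid and let go. Do not disturb the glue bottle or the wooden block.

Things in the scene. Friction and masses are not known exactly. Their poses are not given: they have to be found in the camera images.
- lid: yellow round lid, loose, 110 to 230 g: disc 100 mm across, 8 mm thick. Origin: centre of the disc's underside; z points through the disc to the black handle, x to the ear. Under the disc a black spigot, 58 mm across (bevelled to 51), to z -12 mm (it rests on that). At the start it stands upright in the stand, ear down on the base, its z level along the stand's +x; 40 mm of straight lift frees it
- lid_key (a point): the lid's steel key: point on the lid's underside 43 mm from its centre along the lid's +x. The key is 9 mm wide (y), x 38 to 48 mm, and stands 7 mm down from the disc's underside
- lid_handle (a point): middle of the lid's black handle bar, on the disc's axis, 27 mm above the disc's underside; axes as the lid's. The bar is 14 mm along x, 52 mm along y, from z 8 to 42 mm above the underside: pinch it along the lid's x
- stand: fixed wooden stand for the lid, base 86 x 92 mm, 6 mm thick, origin under the lid's place; two uprights along its y axis, 38 mm high, 11 mm apart, hold the lid's disc between them. Stand x is the direction the lid's handle faces at the start
- mat: fixed green cutting mat, 150 mm (x) x 130 mm (y), top 3 mm above the table, origin at the centre of its underside
- pot: fixed blue filter pot, 70 mm high, origin at the centre of its underside on the table, z up, a low hose stub to -y. Its aluminium rim (flange) runs from 32 to 50 mm radius; the 64 mm bore takes the lid's spigot with 3 mm play all round. One notch 14 mm wide is cut through the rim at the pot's +x. With the key riding on the rim the lid stands 7 mm high
- pot_rim (a point): centre of the pot's rim, at the height of the rim's top face; axes as the pot's. The lid's origin lies here when it is home
- notch (a point): middle of the notch, 43 mm from the pot's axis along the pot's +x, at the height of the rim's top face
- latch (a joint): grey swing arm of the latch, rad: 0 shut (points to the pot's centre, over the lid's edge, against a stop); grows anticlockwise seen from above as it opens, to 1.8. Arm 42 mm long, 7 mm thick, underside 2.5 mm above a lid that is home. Stiff (about 1.5 N at the knob); stays where it is left
- latch_knob (a point): upright red knob of the latch, 13 mm thick, 30 mm high (87.5 to 117.5 mm above the table), 34 mm from the latch's axis; the point lies 102.5 mm above the table, in the knob's middle
- glue_bottle: bystander, loose: glue bottle with green tip, 31 mm across, 84 mm high; origin under its centre
- wood_block: bystander, loose: pine block 40 x 60 x 30 mm; origin under its centre
- lid_edge (a point): top of the lid's plain edge as it stands at the start, opposite the ear: lid point (-50, 0, 4) mm, middle of the 8 mm thickness. Free to pinch across the thickness from above, up to 18 mm deep (then comes the spigot on one side)
- lid_ear (a point): end of the ear: lid point (66, 0, 0) mm, on the underside. The ear is a yellow tab 18 mm wide, z 0 to 8 mm like the disc, from the disc's edge out to 66 mm from its centre along the lid's +x; red stripe on top
- bridge (a point): dark steel bridge over the notch: this point is the underside of its inner end, 56 mm from the pot's axis along the pot's +x, 21 mm above the rim. 22 mm wide; post 72 to 82 mm from the axis; top 98 mm above the table. The ear cannot come down through it, but passes under it from the side (ear's top 15 mm above the rim with the key riding on the rim)
- latch_axis (a point): upright axis of the latch, at the pot's -x, 78 mm from the pot's axis, at the height of the arm's underside (80.5 mm above the table)
Things that resemble listed ones, but are neither listed nor needed, are in the scene too. Of the things shaped like the mat, the green one is meant.

How it is judged:
On the way, in this order (a step that is already met when the one before it is completed fails the run):
1. the lid lies flat on the mat, handle up, let go (angle between lid's own z axis and vertical below 0.12 rad and height (world z) of lid below 0.025 m and horizontal distance between lid and mat below 0.075 m and contact force between each of the arm, the fingers and lid below 0.2 N), for 0.2 s.
2. the lid is set on the pot's rim with its spigot in the bore and its key to one side of the notch (horizontal distance between lid and pot_rim below 0.006 m and z of lid in the frame of pot_rim below 0.0095 m and angle between lid's own z axis and vertical below 0.2 rad and horizontal distance between lid_key and notch above 0.015 m), for 0.1 s.
3. the key has dropped into the notch and the lid is home, the latch still open (z of lid in the frame of pot_rim below 0.0025 m and angle between lid's own z axis and vertical below 0.05 rad and horizontal distance between lid_key and notch below 0.007 m and value of joint latch above 0.6 rad), for 0.2 s.
At the end, for the whole second after the job is handed in: the lid sits on the pot's rim (underside within 2.5 mm of the rim, level within 0.05 rad, centred within 5 mm) with its key in the notch (within 7 mm, the notch's own play), at rest, and the latch is shut over it (joint below 0.2 rad) (z of lid in the frame of pot_rim below 0.0025 m and angle between lid's own z axis and vertical below 0.05 rad and horizontal distance between lid and pot_rim below 0.005 m and horizontal distance between lid_key and notch below 0.007 m and value of joint latch below 0.2 rad and linear speed of lid below 0.01 m/s); the robot touches nothing.
It fails at once if the glue bottle is moved by more than 30 mm or tipped over (distance of glue_bottle from where it was at the start of the episode above 0.03 m or angle between glue_bottle's own z axis and vertical above 0.6 rad).
It fails at once if the wooden block is moved by more than 30 mm (distance of wood_block from where it was at the start of the episode above 0.03 m).
It also fails if it takes over 72 s, if anything falls off the work surface, if the arm or the gripper's body presses on something with over 40 N, if the wrist force passes 120 N, or if a joint passes its speed limit or range.

### The arm

A 6-joint arm with a two-finger parallel gripper is mounted at the origin on the work surface; the furniture and walls round the work are solid. World frame = base frame: x ahead of the robot, y to its left, z up, the work surface at z = 0. Lengths are in m, angles in rad, forces in N, time in s.
With the tool pointing down it reaches from about 0.275 to 1 m from the base axis. Payload 8.4 kg.
Tool frame: the origin (TCP) lies at the very end of the fingers, on their centre line; the grasp point (between the pads) lies 19 mm behind it (env.hold_point_z is the z of the grasp point in the tool frame, in m); z points along the fingers, y is the direction in which the jaws open and shut (so a half turn about z gives the same grasp; the last joint's range is limited). The gripper opens to 85 mm and grips with 20 to 120 N. Pads are 22 mm wide; open, the fingers measure 114 mm over their backs; the gripper's body (76 mm by 85 mm) begins 54 mm behind the grasp point. The pads swing forward as they close: fully open they stand 13 mm farther back than shut.
Start: joints at [-1.23, 0.353, 1.633, -0, 1.155, -0.002], TCP at [0.21, -0.589, 0.231] pointing down, gripper open.
Joint ranges: [-2.63, 2.63], [-0.92, 2.1], [0.06, 2.66], [-1.3, 4.44], [0, 2.69], [-3.02, 3.02]. Speed limits (rad/s): [2.22, 2.22, 2.79, 3.14, 3.14, 3.14].

### API

Orientations are given as [roll, pitch, yaw] about the fixed x, y, z axes, in that order (R = Rz(yaw) Ry(pitch) Rx(roll)).
In Python, from bench import env gives the robot as it stands. The module is installed in compiled form; this text tells all that it offers. Calls block until the motion is done:
- env.reach(position, orientation): joint-space move of the TCP to a pose.
- env.move_l(position, orientation=None, max_speed=0.15, force_limit=None): straight line of the TCP; orientation=None keeps the orientation; max_speed is the mean speed in m/s. With force_limit (N) it stops when the force on the tool has changed by that much, and returns True; else False.
- env.move_j(angles): joint-space move.
- env.grip(opening, newtons=None): opening from 0.0 (shut) to 1.0 (fully open); newtons is the grip in N (None keeps the last); returns when the fingers have stopped.
- env.hold(seconds).
- env.solve_ik(position, orientation): joint angles nearest the present ones, or None.
- env.grab_frame(name): name is "scene" or "side" or "wrist"; returns a dict with "frame" (480x640x3 uint8, red, green, blue), "K" (3x3 intrinsics, pixels), "k1" (the pictures are not rectified: a ray, as slopes to the right and down, at radius r is drawn at 1 + k1 r^2 times it, then the intrinsics apply), "view" (4x4, takes a point from world to camera coordinates). Camera axes: x right, y up, looking along -z (the intrinsics and any distortion apply to the point x, -y, -z); pixel columns grow to the right and rows downward; lengths in m; the calibration is good to about 2 mm. A picture is of the moment at which its call begins. There is no depth.
A pose or a line that the arm cannot do raises env.IKError and nothing moves.
- env.job_done(): hands the job in, once; it reports no verdict.
Readings, each from a call of its own:
- env.get_time(): time.
- env.get_qpos(): joint angles.
- env.get_qvel(): joint speeds.
- env.get_joint_efforts(): joint torques, N m.
- env.get_tcp_pos(): TCP position.
- env.get_orientation(): TCP orientation.
- env.get_force(): force on the tool from outside, world axes, zero at the start.
- env.get_ft_torque(): the same for the moment, N m.
- env.get_gripper_width(): opening from 0.0 (shut) to 1.0 (fully open).
Only numpy, scipy, OpenCV 4.12 (cv2) and the standard library are available. Lean on these libraries where they do the work, as an engineer would, in place of code of your own. Each camera call takes 0.05 s, during which the arm holds its last target.

## Working session

There is one attempt and no reset: what is moved stays moved. The work goes in short steps, each a Python script; the robot and the scene stay as the last script left them, time stands still between calls to the robot, and variables do not carry over. Pictures are saved under pics/ and viewed, and the job is handed in when it is done.

```bash
mkdir -p pics; ls; python3 - <<'E'
from bench import env
import cv2,numpy as np,pickle
d={}
for n in ["scene","side","wrist"]:
    f=env.grab_frame(n); d[n]=f
    cv2.imwrite(f"pics/{n}0.png",f["frame"][:,:,::-1])
    print(n,f["K"].tolist(),f["k1"],np.round(f["view"],4).tolist())
pickle.dump(d,open("f0.pkl","wb"))
print(env.get_time(),env.hold_point_z,env.get_orientation())
E
```

```text
pics
scene [[542.663366134357, 0.0, 313.60986374599025], [0.0, 542.663366134357, 239.43597573677795], [0.0, 0.0, 1.0]] -0.030295741740839887 [[-0.8865, -0.4623, 0.0215, 0.4357], [0.2677, -0.4743, 0.8387, -0.2136], [-0.3775, 0.7492, 0.5442, -1.2255], [0.0, 0.0, 0.0, 1.0]]
side [[451.1981929910967, 0.0, 323.3589296002849], [0.0, 451.1981929910967, 231.82375226497876], [0.0, 0.0, 1.0]] -0.022555021826429728 [[0.9939, -0.1103, 0.0022, -0.4824], [0.056, 0.5223, 0.8509, -0.1361], [-0.095, -0.8456, 0.5253, -1.1502], [0.0, 0.0, 0.0, 1.0]]
wrist [[367.08452767678085, 0.0, 330.5841818409307], [0.0, 367.08452767678085, 235.69744306946663], [0.0, 0.0, 1.0]] -0.036301343148964334 [[0.3366, -0.9416, -0.0013, -0.6242], [0.9028, 0.3231, -0.2839, 0.038], [0.2678, 0.0944, 0.9588, -0.3788], [0.0, 0.0, 0.0, 1.0]]
0.15 -0.0187 [-3.14048939e+00  1.50586880e-06  3.42792437e-01]
```

View pics/scene0.png

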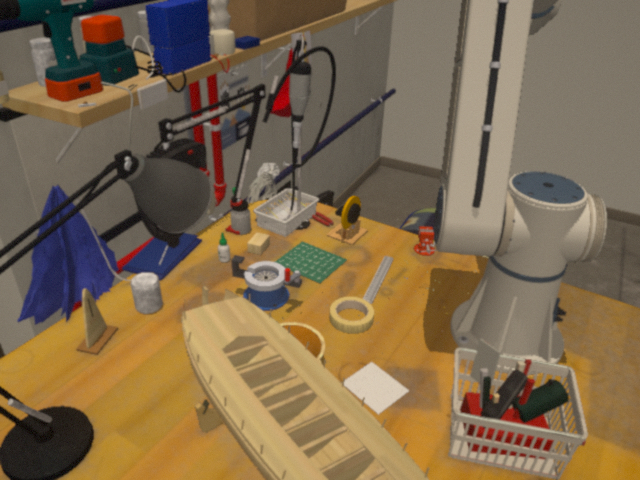

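View pics/side0.png

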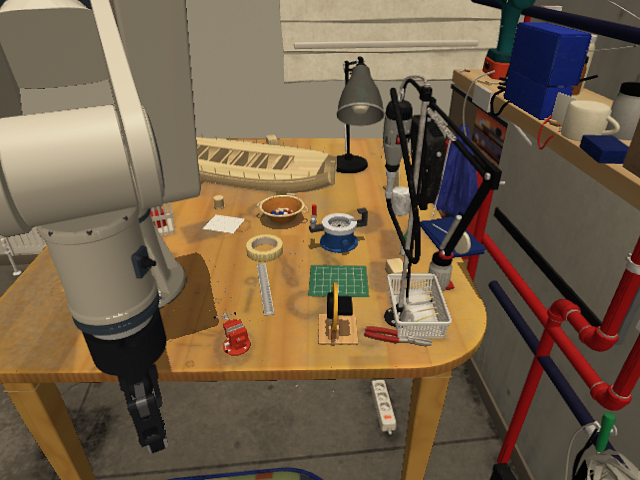

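View pics/wrist0.png

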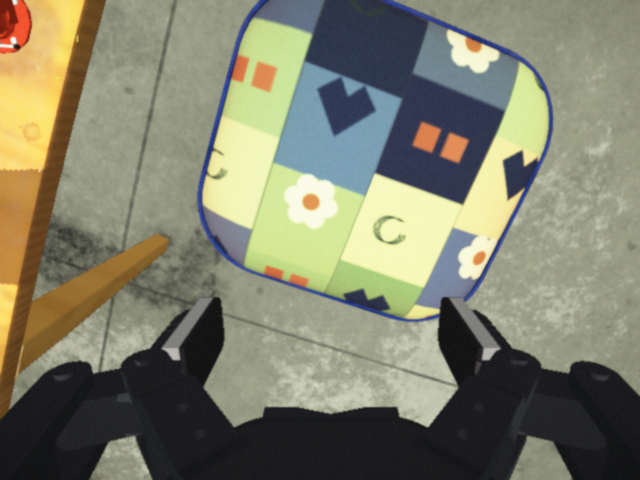

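The scene view shows the yellow lid in its stand at about (349,222), the green mat at (311,261), the pot at (267,283), the glue bottle at (223,248) and the wood block at (259,242). The side view has the lid at (336,310), mat (339,281), pot (339,230). The blue mat at (158,268) and the tape roll are lookalikes. I'll enlarge these areas.

```bash
cat > h.py <<'E'
import numpy as np,cv2
def px(f,P):
    P=np.atleast_2d(np.asarray(P,float)); V=np.asarray(f["view"]);c=P@V[:3,:3].T+V[:3,3]
    s=np.stack([c[:,0]/-c[:,2],-c[:,1]/-c[:,2]],1); r2=(s**2).sum(1,keepdims=True); s=s*(1+f["k1"]*r2)
    K=np.asarray(f["K"]); return s*[K[0,0],K[1,1]]+[K[0,2],K[1,2]]
def ray(f,uv):
    K=np.asarray(f["K"]);V=np.asarray(f["view"])
    q=cv2.undistortPoints(np.array([[uv]],float),K,np.array([f["k1"],0,0,0.]),None,None)[0,0]
    # plain inverse iteration for single k1
    d=V[:3,:3].T@np.array([q[0],-q[1],-1.]); o=-V[:3,:3].T@V[:3,3]; return o,d/np.linalg.norm(d)
def onz(f,uv,z):
    o,d=ray(f,uv); return o+d*(z-o[2])/d[2]
def tri(obs):
    A=np.zeros((3,3));b=np.zeros(3)
    for f,uv in obs:
        o,d=ray(f,uv);M=np.eye(3)-np.outer(d,d);A+=M;b+=M@o
    return np.linalg.solve(A,b)
def crop(f,x0,y0,x1,y1,s,name):
    im=cv2.resize(f["frame"][y0:y1,x0:x1,::-1],None,fx=s,fy=s,interpolation=cv2.INTER_CUBIC); cv2.imwrite(name,im)
E
python3 - <<'E'
from h import *;import pickle
d=pickle.load(open("f0.pkl","rb"));a,b=d["scene"],d["side"]
crop(a,200,180,380,315,4.4,"pics/ca.png");crop(b,290,190,470,350,4.4,"pics/cb.png")
for n,u,v in [("lid",(349,222),(336,310)),("mat",(311,261),(339,281)),("pot",(267,272),(339,222))]: print(n,tri([(a,u),(b,v)]),onz(a,u,0),onz(b,v,0))
for f in (a,b):
  V=f["view"]; print(-V[:3,:3].T@V[:3,3])
E
```

```text
lid [ 0.48813377 -0.20157304  0.04558913] [ 0.51328283 -0.27058826  0.        ] [ 0.49912839 -0.14879188  0.        ]
mat [ 0.52069492 -0.03836359 -0.00117361] [ 0.51838905 -0.03644861  0.        ] [ 0.52178438 -0.03898616  0.        ]
pot [0.54498369 0.14167778 0.06937072] [0.594735   0.06283196 0.        ] [0.56380934 0.25935728 0.        ]
[-0.01919688  1.01828563  0.83670816]
[ 0.37785831 -0.95469875  0.72111513]
```

View pics/ca.png

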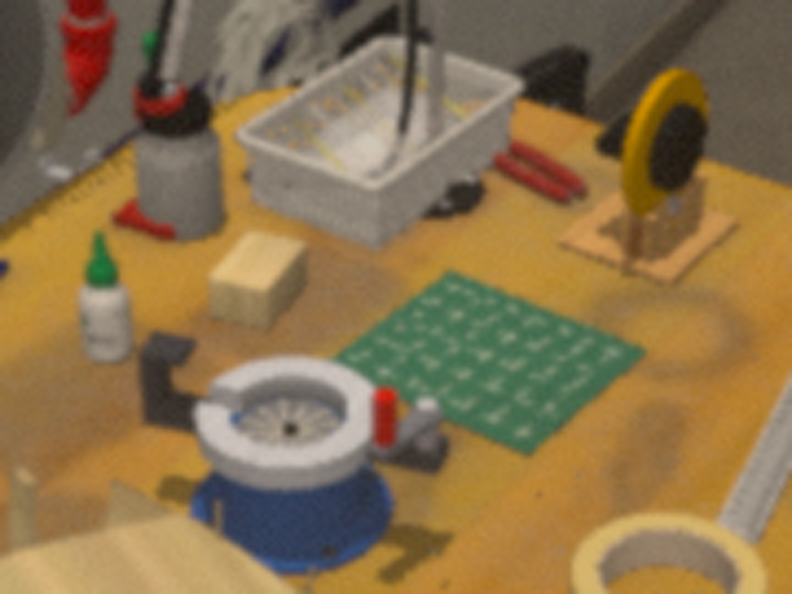

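View pics/cb.png

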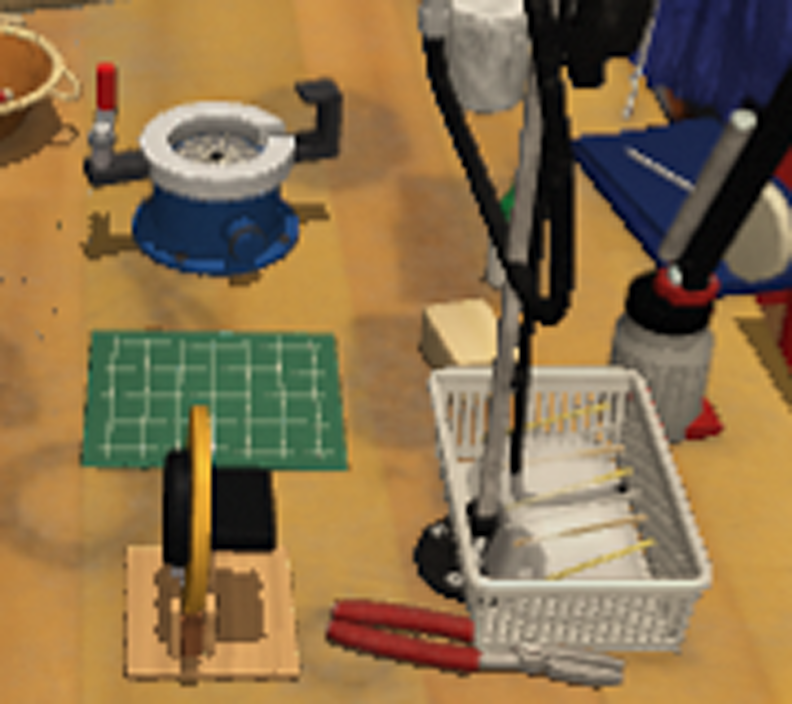

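```bash
python3 - <<'E'
from h import *;import pickle
d=pickle.load(open("f0.pkl","rb"));a,b=d["scene"],d["side"]
crop(a,220,30,350,240,2.8,"pics/ca2.png");crop(b,370,40,500,340,2,"pics/cb2.png")
x=cv2.imread("pics/ca2.png");y=cv2.imread("pics/cb2.png");h=max(x.shape[0],y.shape[0])
p=lambda i:cv2.copyMakeBorder(i,0,h-i.shape[0],0,0,0)
cv2.imwrite("pics/two.png",np.hstack([p(x),p(y)]))
W=np.linalg.inv(d["wrist"]["view"]);print(W)
E
```

```text
[[ 0.33660808  0.90277289  0.26776129  0.27728452]
 [-0.94164395  0.32310308  0.09439848 -0.56431879]
 [-0.00129411 -0.28391109  0.95884974  0.37321608]
 [ 0.          0.          0.          1.        ]]
```

View pics/two.png

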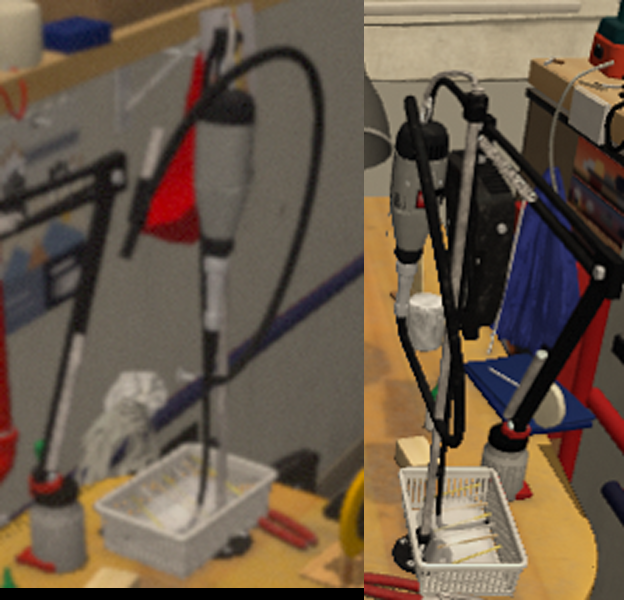

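```bash
python3 - <<'E'
from h import *;import pickle
d=pickle.load(open("f0.pkl","rb"));a,b=d["scene"],d["side"]
for n,u,v in [("polebase",(290,216),(403,310)),("tooltop",(302,66),(398,105)),("toolbot",(296,121),(390,170)),("looplow",(299,166),(415,260)),("loopL",(265,121),(391,90)),("glue",(223,245),(405,241))]:
  p=tri([(a,u),(b,v)]);print(n,p,px(a,p)-u,px(b,p)-v)
from bench import env
for th in (0,15,25,35):
  # tool in stand: z=(-sin,0,-cos), y = world y
  t=np.radians(th);R=np.stack([np.cross([0,1,0],[-np.sin(t),0,-np.cos(t)]),[0,1,0],[-np.sin(t),0,-np.cos(t)]],1)
  from scipy.spatial.transform import Rotation as Ro
  for s in (1,-1):
    for nm,RR,c in (("stand",R,(0.515,-0.2,0.072)),("up",R,(0.515,-0.2,0.2)),("mat",Ro.from_euler('y',-90,degrees=True).as_matrix()@R,(0.52,-0.04,0.045))):
      RR=RR@np.diag([s,s,1]); p=np.array(c)+RR[:,2]*0.019
      q=env.solve_ik(p.tolist(),Ro.from_matrix(RR).as_euler('xyz').tolist())
      print(th,s,nm,None if q is None else np.round(q,2))
E
```

```text
polebase [ 0.65822681 -0.18169103  0.01902523] [[2.1131333  1.48611175]] [[ 2.75290874 -1.76492746]]
tooltop [ 0.6077281  -0.13801298  0.48048054] [[-0.43781284 -0.71135711]] [[-0.6525714   0.87021402]]
toolbot [ 0.61058906 -0.1198418   0.34424145] [[0.55832712 0.61350942]] [[ 0.73584635 -0.7007753 ]]
looplow [ 0.65326083 -0.21038606  0.1759262 ] [[-0.35861499 -0.30912686]] [[-0.51644797  0.38141276]]
loopL [0.6202085  0.04945475 0.43204759] [[ -9.59821038 -14.39539849]] [[-10.70196274  13.38388608]]
glue [0.72343063 0.06778664 0.04262814] [[0.78833481 0.66460415]] [[ 0.77357313 -0.59416906]]
0 1 stand [-0.37  0.48  1.92  0.    0.74 -1.94]
0 1 up [-0.37  0.3   1.84  0.    1.01 -1.94]
0 1 mat [-0.21  1.4   2.43  2.87  2.24  1.4 ]
0 -1 stand [-0.37  0.48  1.92 -0.    0.74  1.2 ]
0 -1 up [-0.37  0.3   1.84 -0.    1.01  1.2 ]
0 -1 mat [-0.21  1.4   2.43  2.87  2.24 -1.74]
15 1 stand [-0.32  0.58  1.75 -0.09  1.06 -1.84]
15 1 up [-0.32  0.42  1.67 -0.09  1.29 -1.86]
15 1 mat [-0.2   1.17  2.53  2.94  1.86  1.46]
15 -1 stand [-0.32  0.58  1.75 -0.09  1.06  1.3 ]
15 -1 up [-0.32  0.42  1.67 -0.09  1.29  1.28]
15 -1 mat [-0.2   1.17  2.53  2.94  1.86 -1.68]
25 1 stand [-0.3   0.67  1.63 -0.13  1.26 -1.8 ]
25 1 up [-0.3   0.52  1.57 -0.13  1.48 -1.83]
25 1 mat [-0.18  0.96  2.56  2.98  1.5   1.5 ]
25 -1 stand [-0.3   0.67  1.63 -0.13  1.26  1.34]
25 -1 up [-0.3   0.52  1.57 -0.13  1.48  1.31]
25 -1 mat [-0.18  0.96  2.56  2.98  1.5  -1.64]
35 1 stand [-0.28  0.76  1.52 -0.16  1.45 -1.78]
35 1 up [-0.28  0.61  1.47 -0.16  1.65 -1.81]
35 1 mat [-0.16  0.74  2.54  2.99  1.1   1.55]
35 -1 stand [-0.28  0.76  1.52 -0.16  1.45  1.36]
35 -1 up [-0.28  0.61  1.47 -0.16  1.65  1.33]
35 -1 mat [-0.16  0.74  2.54  2.99  1.1  -1.6 ]<sys>:0: UserWarning: Gimbal lock detected. Setting third angle to zero since it is not possible to uniquely determine all angles.
```

```bash
python3 - <<'E'
from h import *;import pickle
d=pickle.load(open("f0.pkl","rb"));a,b=d["scene"],d["side"]
sc=[(205,75),(175,130),(130,250),(250,50),(300,65),(320,110),(315,200),(290,290),(250,350),(215,380)]
sp=[(410,100),(437,230),(455,440)]; sp2=[(402,320),(440,430),(455,440),(460,330)];sp3=[(430,90),(450,80),(475,100)]
def dens(p): return np.concatenate([np.linspace(p[i],p[i+1],60) for i in range(len(p)-1)])
for u in sc:
  U=(220+u[0]/2.8,30+u[1]/2.8)
  out=[]
  for P in (sp,sp2,sp3):
    best=min(((np.linalg.norm(px(b,tri([(a,U),(b,V)]))-V),tuple(tri([(a,U),(b,V)]).round(3))) for V in [(370+(w[0]-364)/2,40+w[1]/2) for w in dens(P)]),key=lambda t:t[0]); out.append((round(float(best[0]),1),[float(x) for x in best[1]]))
  print(u,out)
E
```

```text
(205, 75) [(2.3, [0.609, -0.103, 0.504]), (42.1, [0.661, -0.286, 0.407]), (2.6, [0.62, -0.114, 0.508])]
(175, 130) [(0.1, [0.622, -0.071, 0.468]), (33.8, [0.673, -0.238, 0.372]), (9.3, [0.627, -0.063, 0.485])]
(130, 250) [(0.2, [0.657, -0.052, 0.364]), (16.7, [0.69, -0.148, 0.299]), (23.0, [0.635, 0.03, 0.438])]
(250, 50) [(1.9, [0.594, -0.154, 0.517]), (41.6, [0.641, -0.333, 0.428]), (3.0, [0.605, -0.165, 0.521])]
(300, 65) [(0.0, [0.585, -0.229, 0.493]), (29.0, [0.618, -0.365, 0.427]), (13.2, [0.584, -0.203, 0.517])]
(320, 110) [(0.2, [0.589, -0.284, 0.439]), (13.5, [0.607, -0.356, 0.404]), (25.7, [0.574, -0.197, 0.499])]
(315, 200) [(0.2, [0.602, -0.309, 0.343]), (0.1, [0.608, -0.321, 0.339]), (41.1, [0.569, -0.139, 0.462])]
(290, 290) [(0.1, [0.621, -0.298, 0.249]), (0.0, [0.606, -0.268, 0.262]), (50.3, [0.571, -0.063, 0.427])]
(250, 350) [(1.4, [0.64, -0.245, 0.2]), (0.0, [0.631, -0.232, 0.205]), (51.8, [0.582, 0.003, 0.404])]
(215, 380) [(0.1, [0.656, -0.205, 0.177]), (0.0, [0.639, -0.174, 0.194]), (50.4, [0.592, 0.045, 0.393])]
```

```bash
python3 - <<'E'
from h import *;import pickle
d=pickle.load(open("f0.pkl","rb"));a,b=d["scene"],d["side"]
for q in [(128,547),(290,547),(300,674),(126,674)]: print("side stand",onz(b,(290+q[0]/4.4,190+q[1]/4.4),.006))
for q in [(560,240),(650,190),(738,225),(665,278)]: print("scene stand",onz(a,(200+q[0]/4.4,180+q[1]/4.4),.006))
for q in [(97,332),(333,334),(347,466),(82,466)]: print("side mat",onz(b,(290+q[0]/4.4,190+q[1]/4.4),.003))
for q in [(450,272),(645,350),(530,455),(335,355)]: print("scene mat",onz(a,(200+q[0]/4.4,180+q[1]/4.4),.003))
print("top", tri([(a,(200+680/4.4,180+70/4.4)),(b,(290+200/4.4,190+407/4.4))]))
print("knob", tri([(a,(200+386/4.4,180+392/4.4)),(b,(290+106/4.4,190+68/4.4))]))
from bench import env
for y in (1,-1):
  q=env.solve_ik([.49,-.2,.26],[np.pi,0,0 if 0 else y*np.pi/2]);print(y,q)
  print(env.solve_ik([.49,-.2,.104],[np.pi,0,y*np.pi/2]))
E
```

```text
side stand [ 0.45696142 -0.16608761  0.006     ]
side stand [ 0.54223343 -0.17536506  0.006     ]
side stand [ 0.53145372 -0.26636773  0.006     ]
side stand [ 0.4466146  -0.25710171  0.006     ]
scene stand [ 0.53491153 -0.16731968  0.006     ]
scene stand [ 0.5099492  -0.25330667  0.006     ]
scene stand [ 0.44097862 -0.24151951  0.006     ]
scene stand [ 0.45687764 -0.15987224  0.006     ]
side mat [0.45821938 0.03242379 0.003     ]
side mat [0.60205473 0.0147922  0.003     ]
side mat [ 0.58609399 -0.10969244  0.003     ]
side mat [ 0.43850828 -0.09367283  0.003     ]
scene mat [ 0.58114859 -0.10301487  0.003     ]
scene mat [ 0.43645219 -0.08524793  0.003     ]
scene mat [0.45034904 0.04191331 0.003     ]
scene mat [0.5979466  0.01136863 0.003     ]
top [ 0.48240142 -0.20978659  0.12834952]
knob [0.47610398 0.16252326 0.11566977]
1 [-0.39035804  0.17555147  1.80520848  0.          1.16083271 -0.39035804]
[-3.90358037e-01  3.68379476e-01  1.94483579e+00 -4.44089210e-16
  8.28377386e-01 -3.90358037e-01]
-1 [-3.90358037e-01  1.75551470e-01  1.80520848e+00 -4.44089210e-16
  1.16083271e+00  2.75123462e+00]
[-3.90358037e-01  3.68379476e-01  1.94483579e+00 -4.44089210e-16
  8.28377386e-01  2.75123462e+00]
```

```bash
python3 - <<'E'
from bench import env
from h import *
import pickle
o=[np.pi,0,-np.pi/2-0.11]
env.reach([.494,-.216,.26],o)
f=env.grab_frame("wrist");pickle.dump(f,open("f1.pkl","wb"))
im=f["frame"][:,:,::-1].copy();cv2.imwrite("pics/w1.png",im)
print(env.get_time(),env.get_qpos().round(3) if hasattr(env.get_qpos(),'round') else env.get_qpos())
print(px(f,[[.494,-.216,.122],[.494,-.216,0]]))
E
```

```text
2.6083 [-0.416  0.192  1.785 -0.     1.165  2.836]
[[329.57487926 223.23138663]
 [329.82817859 195.62592605]]
```

View pics/w1.png

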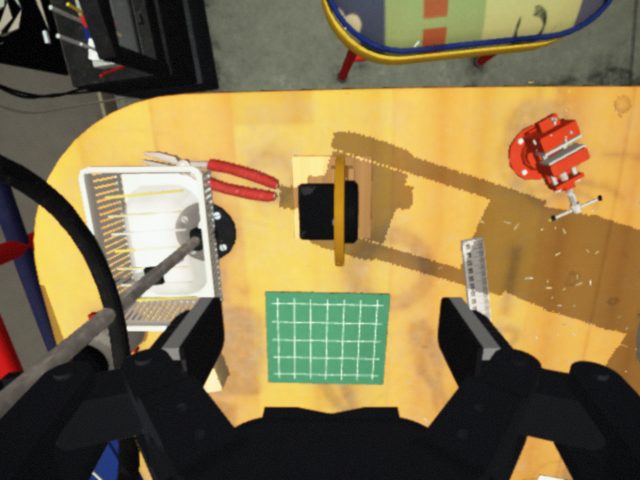

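```bash
python3 - <<'E'
from h import *;import pickle
f=pickle.load(open("f1.pkl","rb"))
crop(f,270,130,400,290,3.7,"pics/c1.png")
E
```

```text
(no output)
```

View pics/c1.png

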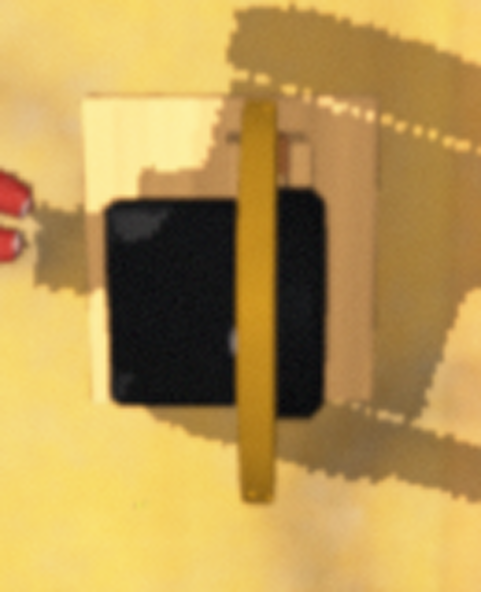

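```bash
python3 - <<'E'
from h import *;import pickle
f=pickle.load(open("f1.pkl","rb"))
for u,z in [((339.2,211),.122),((270+260/3.7,130+100/3.7),.072),((270+257/3.7,130+500/3.7),.072)]: print(onz(f,u,z))
g=lambda u:onz(f,(270+u[0]/3.7,130+u[1]/3.7),.006)
print(g((84,97)),g((378,97)),g((95,400)),g((372,400)))
E
```

```text
[ 0.48543649 -0.22498933  0.122     ]
[ 0.47948539 -0.26221858  0.072     ]
[ 0.49066194 -0.16073877  0.072     ]
[ 0.52837699 -0.2634253   0.006     ] [ 0.44458114 -0.25422485  0.006     ] [ 0.53751926 -0.17312511  0.006     ] [ 0.45349212 -0.1638857   0.006     ]
```

```bash
python3 - <<'E'
from bench import env
from h import *
import pickle
o=[np.pi,0,-np.pi/2-0.11]
env.grip(0.5,60)
env.move_l([.4852,-.212,.16],o,max_speed=.15)
print(env.move_l([.4852,-.212,.106],o,max_speed=.08,force_limit=8))
print(env.get_tcp_pos(),env.get_force())
env.grip(0.0,60);print(env.get_gripper_width(),env.get_force())
f=env.grab_frame("wrist");crop(f,180,100,480,400,2,"pics/w2.png")
s=env.grab_frame("side");crop(s,270,180,430,380,3,"pics/s2.png")
print(env.get_time())
E
```

```text
False
[ 0.48545059 -0.21210103  0.10622528] [ 0.55715707  0.83418588 -0.05131077]
0.07581231172354744 [-2.14533716  0.55306382  5.983292  ]
5.25
```

View pics/w2.png

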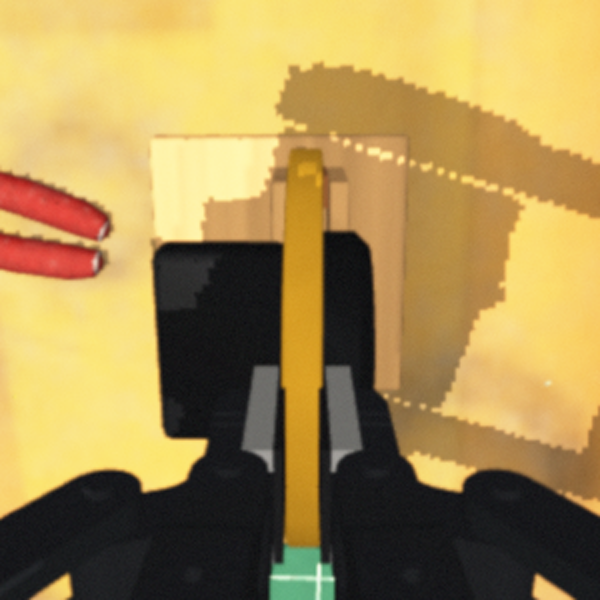

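View pics/s2.png

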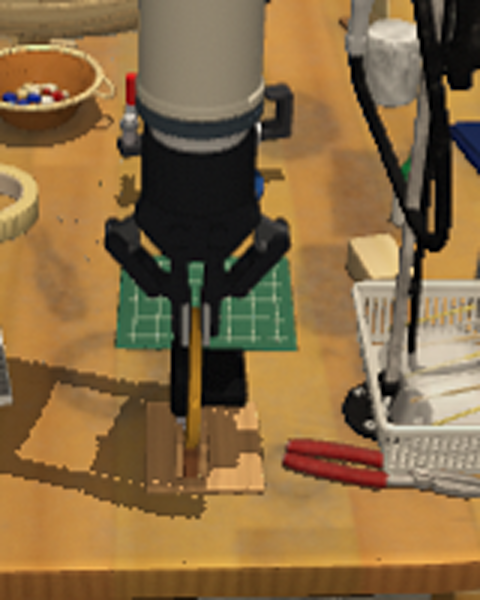

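```bash
cat >> h.py <<'E'
from scipy.spatial.transform import Rotation as Ro
def pose(phi,beta):
    R0=Ro.from_euler('xyz',[np.pi,0,-np.pi/2+phi])
    R=Ro.from_euler('z',phi)*Ro.from_euler('y',-beta)*Ro.from_euler('z',-phi)*R0
    return R
def eul(R):
    import warnings
    with warnings.catch_warnings():
        warnings.simplefilter("ignore"); return R.as_euler('xyz').tolist()
E
python3 - <<'E'
from bench import env
from h import *
o=[np.pi,0,-np.pi/2-0.11]
env.move_l([.4852,-.212,.25],o,max_speed=.15)
print(env.get_gripper_width(),env.get_force())
phi=-.09
p=[.42*np.cos(phi),.42*np.sin(phi),.30]
env.reach(p,eul(pose(phi,0)))
print(env.get_qpos(),env.get_time())
for b in range(0,80,5):
    for z in (.25,.3):
        q=env.solve_ik([p[0],p[1],z],eul(pose(phi,np.radians(b))));print(b,z,None if q is None else np.round(q,2))
E
```

```text
0.07601133768076541 [ 0.6151739   0.48452964 -1.64584808]Traceback (most recent call last):
  File "<stdin>", line 8, in <module>
bench.IKError: the arm cannot take that pose within its joint ranges
```

```bash
python3 - <<'E'
from bench import env
from h import *
az=-.1;phi=.18
p=[.42*np.cos(az),.42*np.sin(az),.30]
env.reach(p,eul(pose(phi,0)))
print(env.get_qpos(),env.get_time(),env.get_gripper_width())
for b in range(0,80,6):
    for z in (.25,.32):
        q=env.solve_ik([p[0],p[1],z],eul(pose(phi,np.radians(b))));print(b,z,None if q is None else np.round(q,2))
E
```

```text
[-1.04148196e-01 -4.66652153e-02  1.95541664e+00 -6.20585130e-04
  1.23257223e+00  2.85795415e+00] 7.1417 0.07683582170802114
0 0.25 [-0.1   0.    2.02 -0.    1.12  2.86]
0 0.32 [-0.1  -0.06  1.93 -0.    1.28  2.86]
6 0.25 [-0.13 -0.06  2.08  0.04  1.01  2.81]
6 0.32 [-0.13 -0.13  1.99  0.03  1.18  2.82]
12 0.25 [-0.16 -0.11  2.15  0.09  0.91  2.75]
12 0.32 [-0.16 -0.19  2.05  0.08  1.08  2.77]
18 0.25 [-0.2  -0.16  2.21  0.16  0.81  2.67]
18 0.32 [-0.2  -0.24  2.11  0.14  0.99  2.71]
24 0.25 [-0.24 -0.21  2.28  0.26  0.71  2.56]
24 0.32 [-0.24 -0.3   2.17  0.21  0.89  2.62]
30 0.25 [-0.29 -0.25  2.34  0.41  0.61  2.39]
30 0.32 [-0.29 -0.34  2.24  0.32  0.8   2.5 ]
36 0.25 [-0.35 -0.27  2.41  0.62  0.53  2.15]
36 0.32 [-0.35 -0.38  2.3   0.47  0.72  2.34]
42 0.25 [-0.41 -0.28  2.47  0.92  0.49  1.81]
42 0.32 [-0.41 -0.41  2.37  0.66  0.65  2.12]
48 0.25 [-0.49 -0.27  2.54  1.28  0.5   1.42]
48 0.32 [-0.49 -0.42  2.43  0.91  0.62  1.85]
54 0.25 [-0.57 -0.23  2.6   1.6   0.59  1.04]
54 0.32 [-0.57 -0.42  2.5   1.18  0.64  1.54]
60 0.25 None
60 0.32 [-0.66 -0.39  2.56  1.44  0.71  1.24]
66 0.25 None
66 0.32 [-0.74 -0.33  2.63  1.66  0.82  0.95]
72 0.25 None
72 0.32 None
78 0.25 None
78 0.32 None
```

```bash
python3 - <<'E'
from bench import env
from h import *
for phi in (.18,.3,.0,-.1):
  for al in (22,28):
    R=pose(phi,np.radians(90-al)).as_matrix();tz=R[:,2];lz=R[:,1]*np.sign(R[2,1])
    L=np.array([.525,-.045,.003+.066*np.sin(np.radians(al))]);T=L-.034*tz+.004*lz
    for dz in (.2,.1,0):
        q=env.solve_ik((T+[0,0,dz]).tolist(),eul(Ro.from_matrix(R)));print(phi,al,dz,T.round(3),tz.round(2),lz.round(2),None if q is None else np.round(q,2))
E
```

```text
0.18 22 0.2 [ 0.495 -0.05   0.044] [ 0.91  0.17 -0.37] [0.37 0.07 0.93] [-0.54  0.16  2.62  2.28  0.93  0.3 ]
0.18 22 0.1 [ 0.495 -0.05   0.044] [ 0.91  0.17 -0.37] [0.37 0.07 0.93] [-0.54  0.62  2.64  2.45  1.28 -0.08]
0.18 22 0 [ 0.495 -0.05   0.044] [ 0.91  0.17 -0.37] [0.37 0.07 0.93] [-0.54  1.03  2.58  2.49  1.55 -0.3 ]
0.18 28 0.2 [ 0.497 -0.05   0.053] [ 0.87  0.16 -0.47] [0.46 0.08 0.88] [-0.49  0.01  2.56  2.11  0.69  0.55]
0.18 28 0.1 [ 0.497 -0.05   0.053] [ 0.87  0.16 -0.47] [0.46 0.08 0.88] [-0.49  0.42  2.62  2.44  1.    0.07]
0.18 28 0 [ 0.497 -0.05   0.053] [ 0.87  0.16 -0.47] [0.46 0.08 0.88] [-0.49  0.85  2.59  2.54  1.32 -0.19]
0.3 22 0.2 [ 0.496 -0.054  0.044] [ 0.89  0.27 -0.37] [0.36 0.11 0.93] [-0.66  0.19  2.56  2.    0.99  0.38]
0.3 22 0.1 [ 0.496 -0.054  0.044] [ 0.89  0.27 -0.37] [0.36 0.11 0.93] [-0.66  0.59  2.58  2.19  1.21 -0.03]
0.3 22 0 [ 0.496 -0.054  0.044] [ 0.89  0.27 -0.37] [0.36 0.11 0.93] [-0.66  0.97  2.53  2.26  1.4  -0.29]
0.3 28 0.2 [ 0.498 -0.053  0.053] [ 0.84  0.26 -0.47] [0.45 0.14 0.88] [-0.61  0.06  2.51  1.85  0.81  0.63]
0.3 28 0.1
[... 631 characters left out ...]
47 0.   0.88] None
0.0 28 0 [ 0.497 -0.045  0.053] [ 0.88  0.   -0.47] [0.47 0.   0.88] [-0.24  0.9   2.64  2.93  1.47 -0.09]
-0.1 22 0.2 [ 0.495 -0.042  0.044] [ 0.92 -0.09 -0.37] [ 0.37 -0.04  0.93] None
-0.1 22 0.1 [ 0.495 -0.042  0.044] [ 0.92 -0.09 -0.37] [ 0.37 -0.04  0.93] None
-0.1 22 0 [ 0.495 -0.042  0.044] [ 0.92 -0.09 -0.37] [ 0.37 -0.04  0.93] [-0.07  1.11  2.64  3.17  1.79  0.02]
-0.1 28 0.2 [ 0.497 -0.042  0.053] [ 0.88 -0.09 -0.47] [ 0.47 -0.05  0.88] [-0.07 -0.04  2.61  3.2   0.51 -0.03]
-0.1 28 0.1 [ 0.497 -0.042  0.053] [ 0.88 -0.09 -0.47] [ 0.47 -0.05  0.88] None
-0.1 28 0 [ 0.497 -0.042  0.053] [ 0.88 -0.09 -0.47] [ 0.47 -0.05  0.88] [-0.07  0.91  2.65  3.17  1.49  0.01]
```

```bash
python3 - <<'E'
from bench import env
from h import *
phi,al=.3,np.radians(25)
R=pose(phi,np.pi/2-al);M=R.as_matrix();tz=M[:,2];lz=M[:,1]*np.sign(M[2,1])
L=np.array([.525,-.045,.003+.066*np.sin(al)]);T=L-.034*tz+.004*lz
print(T)
env.reach((T+[0,0,.14]).tolist(),eul(R))
print(env.get_qpos().round(2),env.get_time(),env.get_gripper_width())
s=env.grab_frame("side");a=env.grab_frame("scene")
crop(s,200,120,440,360,1.6,"pics/x.png");crop(a,200,120,440,360,1.6,"pics/y.png")
cv2.imwrite("pics/h3.png",np.hstack([cv2.imread("pics/x.png"),cv2.imread("pics/y.png")]))
E
```

```text
[ 0.49717679 -0.05360673  0.04888706]
[-0.63  0.35  2.57  2.1   1.01  0.22] 9.3917 0.07301677336381973
```

View pics/h3.png

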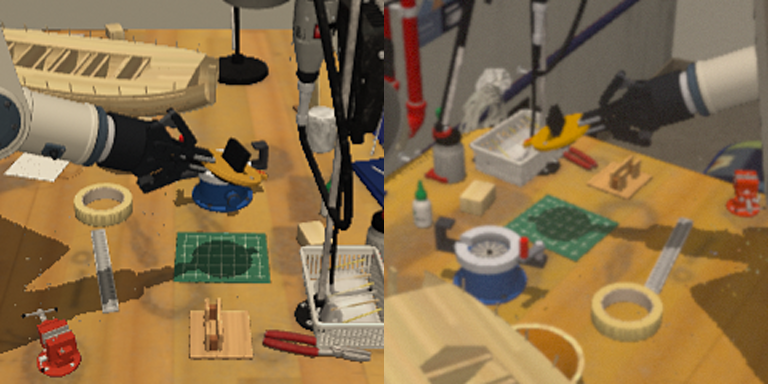

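```bash
python3 - <<'E'
from bench import env
from h import *
phi,al=.3,np.radians(25)
R=pose(phi,np.pi/2-al);M=R.as_matrix();tz=M[:,2];lz=M[:,1]*np.sign(M[2,1])
L=np.array([.525,-.045,.003+.066*np.sin(al)]);T=L-.034*tz+.004*lz
env.move_l((T+[0,0,.012]).tolist(),max_speed=.12)
print(env.move_l((T-[0,0,.006]).tolist(),max_speed=.03,force_limit=3),env.get_tcp_pos(),env.get_gripper_width())
s=env.grab_frame("side");a=env.grab_frame("scene")
crop(s,200,120,440,360,1.6,"pics/x.png");crop(a,200,120,440,360,1.6,"pics/y.png")
cv2.imwrite("pics/h4.png",np.hstack([cv2.imread("pics/x.png"),cv2.imread("pics/y.png")]))
print(env.get_time())
E
```

```text
True [ 0.49748903 -0.05378177  0.04810783] 0.07473078195554815
11.275
```

View pics/h4.png

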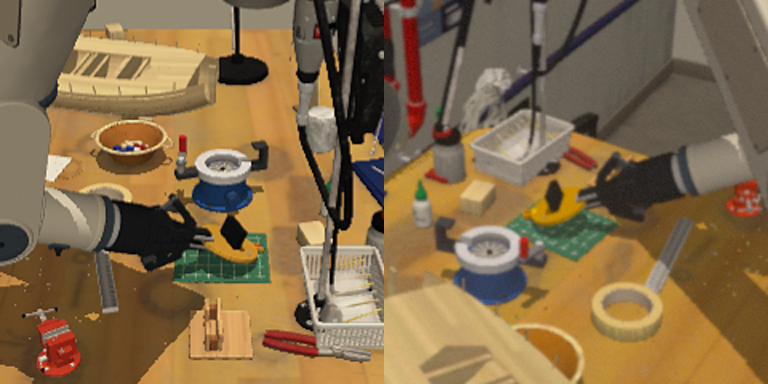

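```bash
python3 - <<'E'
from bench import env
from h import *
phi,al=.3,np.radians(25)
M=pose(phi,np.pi/2-al).as_matrix();tz=M[:,2]
env.grip(0.28)
p=np.array(env.get_tcp_pos())
env.move_l((p-tz*.08).tolist(),max_speed=.12)
env.move_l((p-tz*.08+[0,0,.12]).tolist(),max_speed=.2)
env.hold(.1)
s=env.grab_frame("side");a=env.grab_frame("scene")
crop(s,200,120,440,360,1.6,"pics/x.png");crop(a,200,120,440,360,1.6,"pics/y.png")
cv2.imwrite("pics/h5.png",np.hstack([cv2.imread("pics/x.png"),cv2.imread("pics/y.png")]))
print(env.get_time(),env.get_qpos().round(2))
for y in (0,np.pi): print(env.solve_ik([.45,.1,.3],[np.pi,0,y-np.pi/2+.2]))
E
```

```text
13.4 [-0.91  0.28  2.63  1.81  1.06  0.25]
None
[ 2.15414983e-01  2.48258787e-02  1.88424915e+00 -4.44089210e-16
  1.23251762e+00  1.54149833e-02]
```

View pics/h5.png

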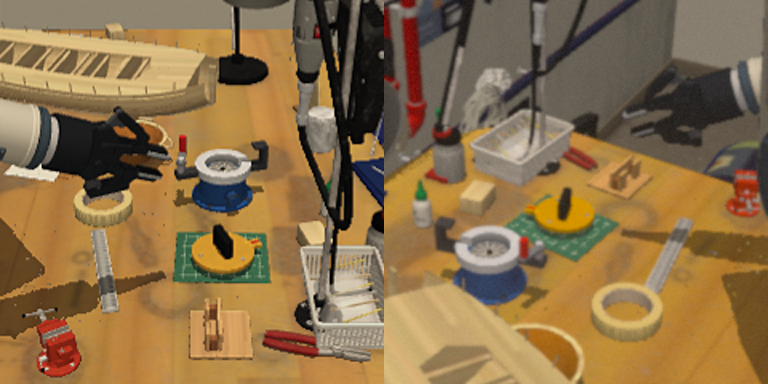

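The lid lies flat on the mat, handle up, at side (340,275). Next I'll move the wrist camera above the lid and the pot.

```bash
python3 - <<'E'
from bench import env
from h import *
import pickle
env.reach([.50,.0,.36],[np.pi,0,np.pi/2])
env.hold(.1)
f=env.grab_frame("wrist");pickle.dump(f,open("f6.pkl","wb"));cv2.imwrite("pics/w6.png",f["frame"][:,:,::-1])
print(env.get_time(),env.get_qpos().round(2),px(f,[[.52,-.045,.015],[.545,.14,.07]]))
E
```

```text
15.1417 [-0.    0.05  1.73  0.    1.36 -0.  ] [[347.28366609 216.65032239]
 [374.30636193  62.30033979]]
```

View pics/w6.png

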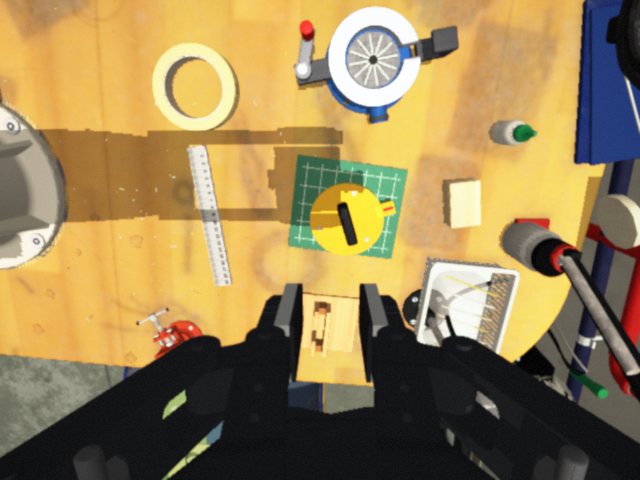

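```bash
python3 - <<'E'
from h import *;import pickle
from scipy.optimize import least_squares
f=pickle.load(open("f6.pkl","rb"));im=f["frame"]
hsv=cv2.cvtColor(im,cv2.COLOR_RGB2HSV)
x=crop(f,280,140,440,270,4,"pics/c6a.png");crop(f,280,0,480,130,4,"pics/c6b.png")
print(hsv[235,355],hsv[195,340],hsv[210,389],hsv[250,300],im[15,372],im[90,350])
E
```

```text
[ 19 165  94] [ 22 209 224] [ 23 197 252] [ 21 145 236] [251 252 253] [252 254 254]
```

View pics/c6a.png

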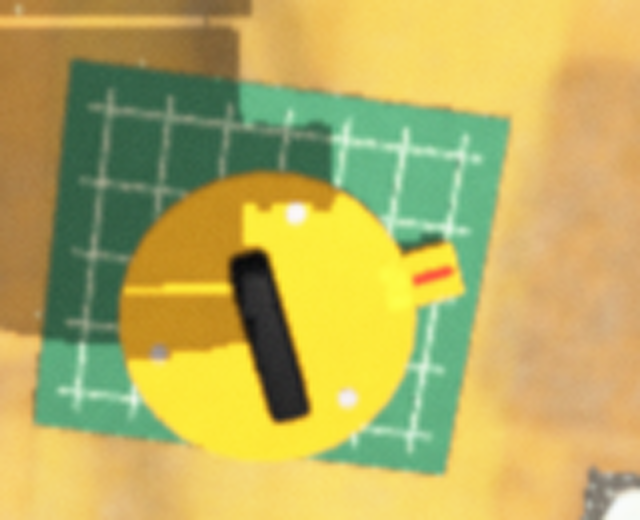

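View pics/c6b.png

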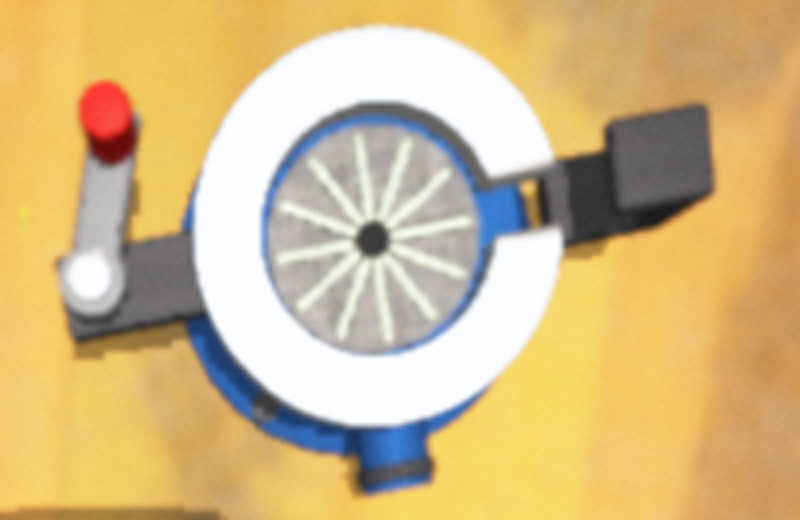

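```bash
cat >> h.py <<'E'
from scipy.optimize import least_squares
def circ(P,r):
    P=np.asarray(P)[:,:2]
    s=least_squares(lambda c:np.linalg.norm(P-c[:2],axis=1)-(r if r else c[2]),np.r_[P.mean(0),.05],loss='soft_l1',f_scale=.001)
    return s.x,np.abs(s.fun).mean()
E
python3 - <<'E'
from h import *;import pickle
f=pickle.load(open("f6.pkl","rb"));im=f["frame"].astype(int)
A=lambda u:(280-.375+u[0]/4,140-.375+u[1]/4); B=lambda u:(280-.375+u[0]/4,-.375+u[1]/4)
P=[onz(f,A(u),.023) for u in [(120,310),(270,172),(268,460),(135,255),(180,200),(340,188),(390,235),(416,330),(395,390),(345,438),(190,437),(140,380)]]
print("lid",circ(P,0.05),circ(P,None))
c=circ(P,0.05)[0][:2]; s=onz(f,A((433,275)),.023)[:2]-c;print("ear dir",np.degrees(np.arctan2(s[1],s[0])),np.linalg.norm(s))
h1,h2=onz(f,A((250,256)),.057),onz(f,A((291,415)),.057);d=h1-h2;print("handle",(h1+h2)/2,np.degrees(np.arctan2(d[1],d[0]))-90,np.linalg.norm(d))
# rim
m=(im.min(2)>235).astype(np.uint8);m[130:]=0;m[:,:300]=0;m[:,430:]=0
n,l,st,_=cv2.connectedComponentsWithStats(m);k=1+st[1:,4].argmax();cs,_=cv2.findContours((l==k).astype(np.uint8),cv2.RETR_EXTERNAL,cv2.CHAIN_APPROX_NONE)
c=max(cs,key=len)[:,0].astype(float)
W=np.array([onz(f,u,.07) for u in c])
r=np.linalg.norm(W[:,:2]-[.545,.14],axis=1)
o,e=circ(W[r>.045],None);print("rim outer",o,e,(r>.045).sum())
r=np.linalg.norm(W[:,:2]-o[:2],axis=1);print(circ(W[(r<.036)],None),circ(W[r>.047],None))
n1=[onz(f,B(u),.07) for u in [(490,182),(552,165),(497,237),(562,228)]]
mid=[(n1[0]+n1[2])/2,(n1[1]+n1[3])/2]
for q in mid: v=q[:2]-o[:2];print("notch",np.degrees(np.arctan2(v[1],v[0])),np.linalg.norm(v))
kn=onz(f,B((105,102)),.1175);ax=onz(f,B((92,280)),.0945);print("knobtop",kn,"axis",ax,ax[:2]-o[:2])
v=ax[:2]-o[:2];print(np.degrees(np.arctan2(v[1],v[0])),np.linalg.norm(v),np.linalg.norm(kn[:2]-ax[:2]))
w=kn-ax;print("latch dir",np.degrees(np.arctan2(w[1],w[0])))
E
```

```text
lid (array([ 0.51909629, -0.04695859,  0.05      ]), np.float64(0.0004728887218804466)) (array([ 0.51911354, -0.04694268,  0.04956574]), np.float64(0.00033057941083699155))
ear dir 15.594037314459332 0.05649704243653664
handle [ 0.51835401 -0.04413231  0.057     ] 14.652669043695582 0.05302806092672432
rim outer [0.54466413 0.14495307 0.04892465] 0.00034708316009905704 205
(array([0.54488645, 0.1451338 , 0.03300878]), np.float64(0.0002874090432204153)) (array([0.54472096, 0.14494581, 0.04896525]), np.float64(0.0002469388492639243))
notch 9.97892472239532 0.03144943950808104
notch 10.375847644362306 0.04872875761134881
knobtop [0.4745453  0.16512181 0.1175    ] axis [0.46901938 0.12917917 0.0945    ] [-0.07564475 -0.0157739 ]
-168.22112961500088 0.07727188547262623 0.036364949604639145
latch dir 81.25962706747379
```

```bash
python3 - <<'E'
from bench import env
from h import *
import pickle
env.grip(0.4)
env.reach([.545,.135,.25],[np.pi,0,np.pi/2+.1]);env.hold(.1)
f=env.grab_frame("wrist");pickle.dump(f,open("f7.pkl","wb"));cv2.imwrite("pics/w7.png",f["frame"][:,:,::-1])
env.reach([.519,-.047,.20],[np.pi,0,np.pi/2+.26]);env.hold(.1)
f=env.grab_frame("wrist");pickle.dump(f,open("f8.pkl","wb"));cv2.imwrite("pics/w8.png",f["frame"][:,:,::-1])
print(env.get_time())
E
```

```text
17.2417
```

View pics/w7.png

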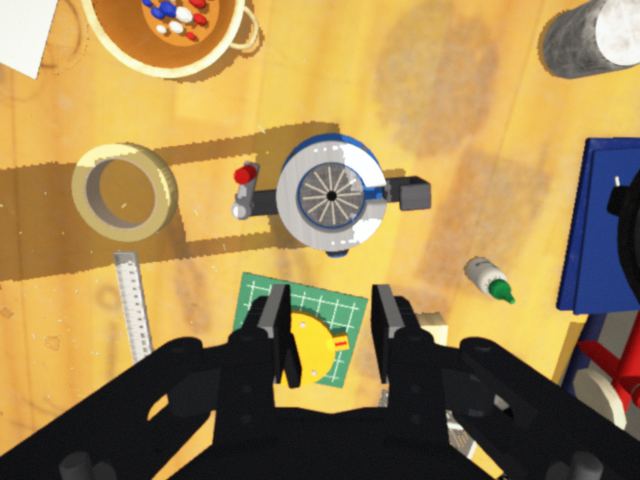

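View pics/w8.png

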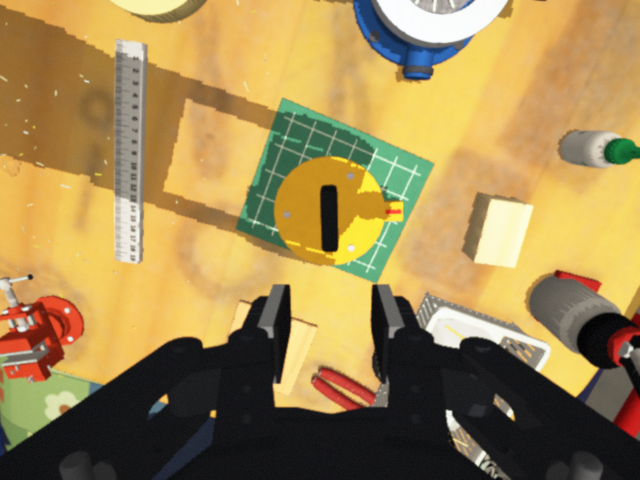

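```bash
python3 - <<'E'
from h import *;import pickle
f=pickle.load(open("f7.pkl","rb"));crop(f,225,120,435,265,3.7,"pics/c7.png")
f=pickle.load(open("f8.pkl","rb"));crop(f,260,140,420,280,4.2,"pics/c8.png")
E
```

```text
(no output)
```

View pics/c7.png

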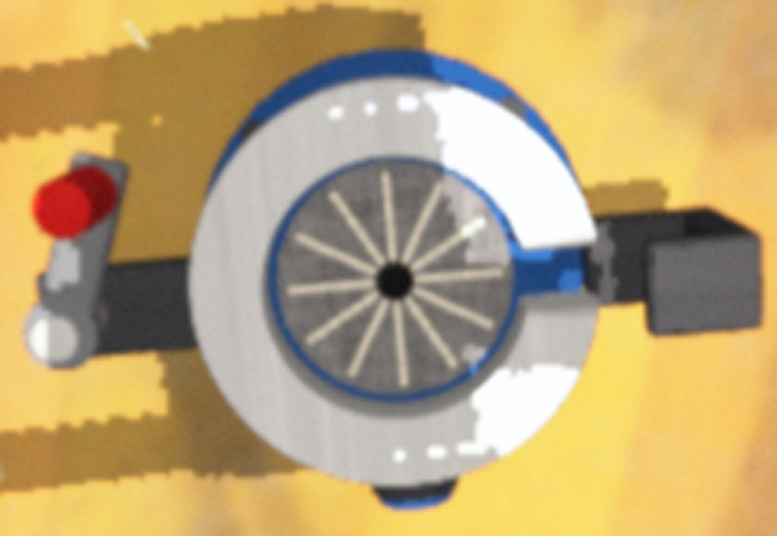

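View pics/c8.png

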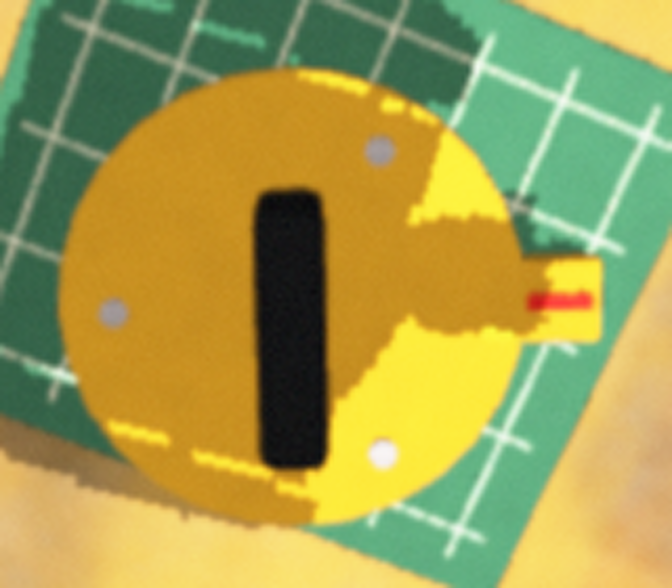

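```bash
python3 - <<'E'
from h import *;import pickle
f=pickle.load(open("f7.pkl","rb"));k=3.7
B=lambda u:(225-.36+u[0]/k,120-.36+u[1]/k)
o,e=circ([onz(f,B(u),.07) for u in [(190,270),(210,195),(250,135),(310,95),(390,76),(470,90),(540,135),(580,190),(596,240),(597,310),(585,360),(550,420),(500,462),(440,484),(360,484),(290,455),(230,400),(200,340)]],None);print(o,e)
i,e=circ([onz(f,B(u),.07) for u in [(268,285),(285,220),(330,172),(395,155),(460,178),(505,225),(515,320),(485,370),(440,403),(395,415),(340,405),(290,360)]],None);print(i,e)
pts=[onz(f,B(u),.07) for u in [(520,250),(590,246),(522,298),(596,302)]]
c=o[:2]
for a,b in ((0,2),(1,3)):
  v=((pts[a]+pts[b])/2)[:2]-c;print("notch",np.degrees(np.arctan2(v[1],v[0])))
br=[onz(f,B(u),.098) for u in [(650,243),(760,235),(762,325),(650,333)]]
v=np.mean(br,0)[:2]-c;print("bridge",np.degrees(np.arctan2(v[1],v[0])),np.linalg.norm(v))
kn=onz(f,B((60,208)),.1175);ax=onz(f,B((48,336)),.0945);v=ax[:2]-c;print(kn,ax,np.degrees(np.arctan2(v[1],v[0]))+180,np.linalg.norm(v))
f=pickle.load(open("f8.pkl","rb"));k=4.2
A=lambda u:(260-.38+u[0]/k,140-.38+u[1]/k)
l,e=circ([onz(f,A(u),.023) for u in [(60,290),(70,220),(110,145),(180,92),(250,70),(300,67),(400,97),(460,140),(500,190),(522,250),(522,340),(495,410),(440,475),(370,515),(300,525),(200,502),(120,440),(80,385)]],None);print("lid",l,e)
s=onz(f,A((565,301)),.023)[:2]-l[:2];print("ear",np.degrees(np.arctan2(s[1],s[0])))
h1,h2=onz(f,A((289,195)),.057),onz(f,A((294,462)),.057);d=h1-h2;print("handle",(h1+h2)/2,np.degrees(np.arctan2(d[1],d[0]))-90)
E
```

```text
[0.54518367 0.14522052 0.04991572] 0.00040561940414859135
[0.54429118 0.1455167  0.03101128] 0.00048111956598122604
notch 13.114135644922442
notch 10.413541631487718
bridge 11.199926741162239 0.06855670278589458
[0.47442284 0.16421017 0.1175    ] [0.46738702 0.13165514 0.0945    ] 9.891204884629303 0.07897048928143871
lid [ 0.51855725 -0.04720092  0.04969921] 0.00043594292994277836
ear 15.765100257840711
handle [ 0.51774471 -0.04488421  0.057     ] 15.919948943395653
```

```bash
python3 - <<'E'
from bench import env
from h import *
phi=np.radians(15.7);o=[np.pi,0,np.pi/2+phi]
env.move_l([.5185,-.0468,.08],o,max_speed=.2)
print(env.move_l([.5185,-.0468,.031],o,max_speed=.08,force_limit=6))
env.grip(0,80);print(env.get_gripper_width(),env.get_tcp_pos())
env.move_l([.5185,-.0468,.20],o,max_speed=.15)
ph=np.radians(10.4-38)
env.reach([.5449,.1451,.19],[np.pi,0,np.pi/2+ph])
env.hold(.1)
f=env.grab_frame("wrist");cv2.imwrite("pics/w9.png",f["frame"][:,:,::-1])
a=env.grab_frame("scene");crop(a,200,180,360,300,4.5,"pics/s9.png")
print(env.get_time(),env.get_force(),env.get_gripper_width())
E
```

```text
False
0.14661925514463472 [ 0.5191264  -0.0468464   0.03172413]
21.575 [-0.23154607  0.41540614 -1.55653467] 0.146315038045671
```

View pics/w9.png

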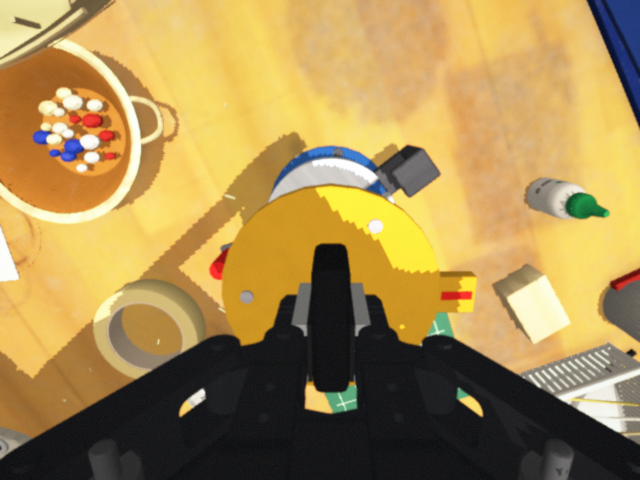

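View pics/s9.png

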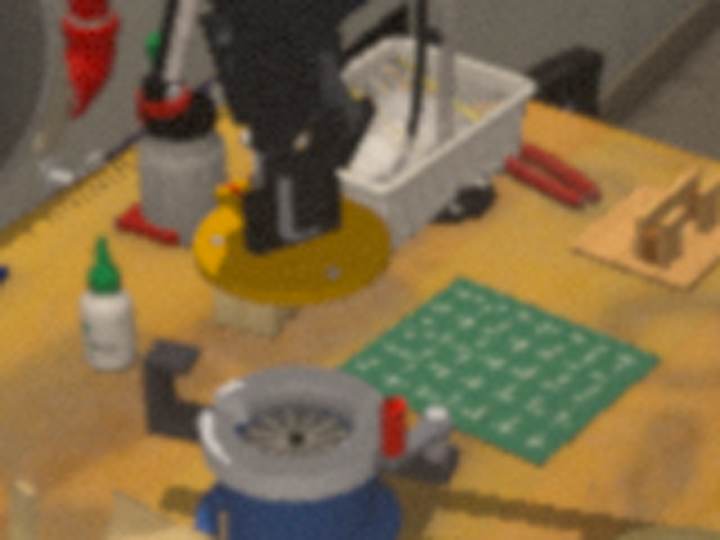

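```bash
python3 - <<'E'
from bench import env
from h import *
env.move_l([.5449,.1451,.106],max_speed=.12)
f0=np.array(env.get_force())
r=env.move_l([.5449,.1451,.0905],max_speed=.03,force_limit=6)
print(r,env.get_tcp_pos(),np.array(env.get_force())-f0,env.get_ft_torque())
env.hold(.15)
a=env.grab_frame("scene");crop(a,200,200,340,310,5,"pics/s10.png")
a=env.grab_frame("side");crop(a,280,170,400,265,5,"pics/s10b.png")
print(env.get_time(),env.get_tcp_pos())
E
```

```text
True [0.54500722 0.1452815  0.09342859] [-2.67260542 -0.07297135 11.75260779] [-0.24088011  0.09270265 -0.07916553]
23.1333 [0.54498154 0.14527338 0.09344436]
```

View pics/s10.png

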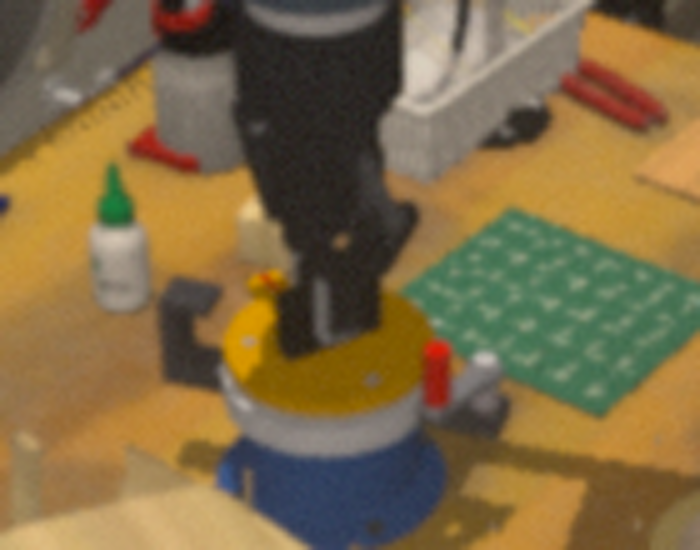

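View pics/s10b.png

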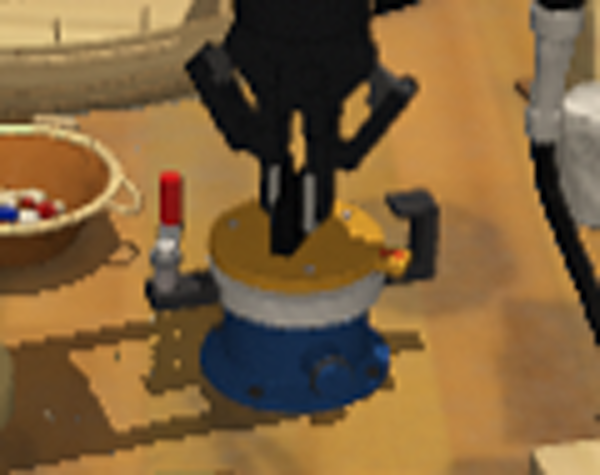

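```bash
python3 - <<'E'
from bench import env
from h import *
f0=np.array(env.get_force());t=env.get_time()
for a in list(np.arange(-34,-5,4))+[-3.5]:
    ph=np.radians(10.4+a)
    env.reach([.5449,.1451,.0930],[np.pi,0,np.pi/2+ph])
    print(a,np.round(env.get_tcp_pos(),4),np.round(env.get_force(),1),np.round(env.get_ft_torque(),2),round(env.get_time()-t,2))
E
```

```text
-34 [0.5451 0.1449 0.0935] [-3.1 -2.4  8. ] [-0.54  0.18 -0.07] 0.25
-30 [0.545  0.1446 0.0934] [-2.8 -3.3  7.1] [-0.78  0.19 -0.13] 0.5
-26 [0.5451 0.1445 0.0935] [-3.5 -3.7  8. ] [-0.82  0.12 -0.18] 0.75
-22 [0.5451 0.1446 0.0934] [-2.8 -3.3  7.6] [-0.86  0.02 -0.18] 1.0
-18 [0.5452 0.1446 0.0934] [-1.7 -2.8  6.1] [-0.7  -0.02 -0.15] 1.25
-14 [0.5454 0.1447 0.0935] [-1.  -3.1  6.4] [-0.72 -0.05 -0.1 ] 1.5
-10 [0.5454 0.1447 0.0934] [-0.8 -2.7  5.5] [-0.53 -0.13 -0.15] 1.75
-6 [0.5455 0.145  0.0934] [ 0.6 -2.4  4.8] [-0.46 -0.24 -0.1 ] 2.0
-3.5 [0.5455 0.1451 0.0932] [ 1.2 -2.5  3.3] [-0.48 -0.41 -0.09] 2.25
```

```bash
python3 - <<'E'
from bench import env
from h import *
for a in [-2,-1,0,1,2,3]:
    o=[np.pi,0,np.pi/2+np.radians(10.4+a)]
    env.reach([.5449,.1451,.0928],o)
    r=env.move_l([.5449,.1451,.0872],o,max_speed=.02,force_limit=8)
    p=np.array(env.get_tcp_pos());print(a,r,p.round(4),np.round(env.get_force(),1),np.round(env.get_ft_torque(),2))
    if p[2]<.0885: break
print(env.get_time())
E
```

```text
-2 True [0.5444 0.1452 0.0867] [-0.2  0.   5.6] [-0.04 -0.    0.01]
25.9667
```

```bash
python3 - <<'E'
from bench import env
from h import *
import pickle
env.grip(0.3);env.hold(.25)
o=[np.pi,0,np.pi/2+np.radians(10.4-2)]
env.move_l([.5449,.1451,.16],o,max_speed=.12)
env.move_l([.5449,.12,.27],o,max_speed=.25);env.hold(.1)
f=env.grab_frame("wrist");pickle.dump(f,open("f11.pkl","wb"));crop(f,220,60,440,225,3.6,"pics/w11.png")
a=env.grab_frame("scene");crop(a,200,200,340,310,5,"pics/s11.png")
print(env.get_time())
E
```

```text
28.0667
```

View pics/w11.png

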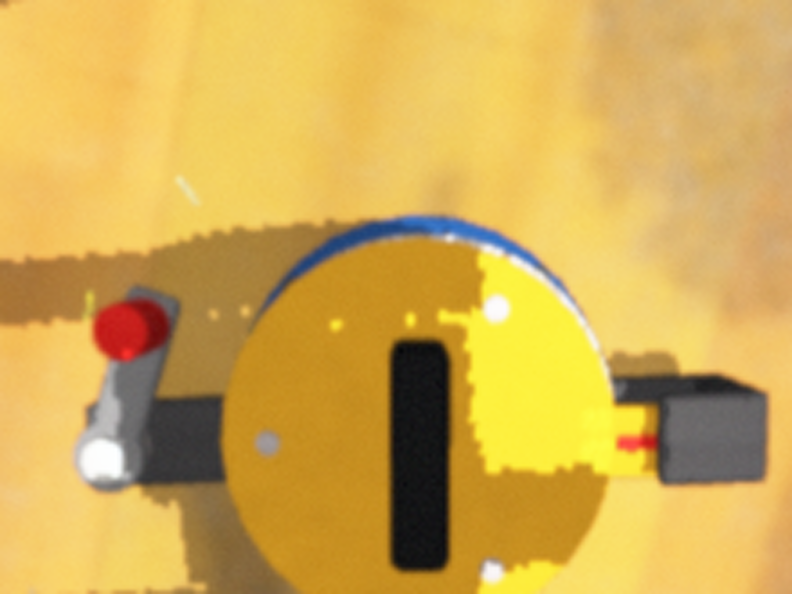

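View pics/s11.png

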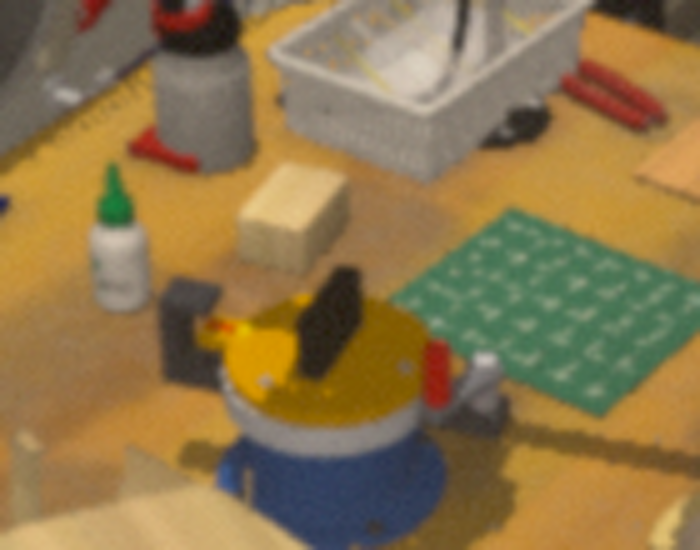

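```bash
cat > latch.py <<'E'
from h import *
y0=np.radians(10.4);A=np.array([.5449-.078*np.cos(y0),.1451-.078*np.sin(y0)])
def T(th,z):
    psi=y0+np.radians(th); return [A[0]+.034*np.cos(psi),A[1]+.034*np.sin(psi),z],[np.pi,0,psi]
E
python3 - <<'E'
from bench import env
from latch import *
env.grip(0.35)
p,o=T(71,.17);env.reach(p,o)
p,o=T(71,.091);print(env.move_l(p,o,max_speed=.08,force_limit=4),env.get_tcp_pos(),env.get_gripper_width())
a=env.grab_frame("scene");crop(a,200,200,340,310,5,"pics/s12.png")
a=env.grab_frame("side");crop(a,280,170,400,265,5,"pics/s12b.png")
print(env.get_time())
E
```

```text
False [0.47362489 0.16475125 0.09139106] 0.35185306193836363
30.1083
```

View pics/s12.png

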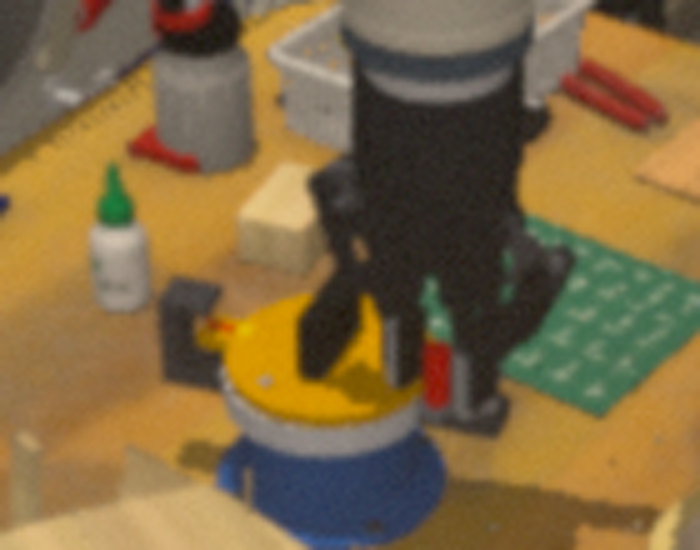

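View pics/s12b.png

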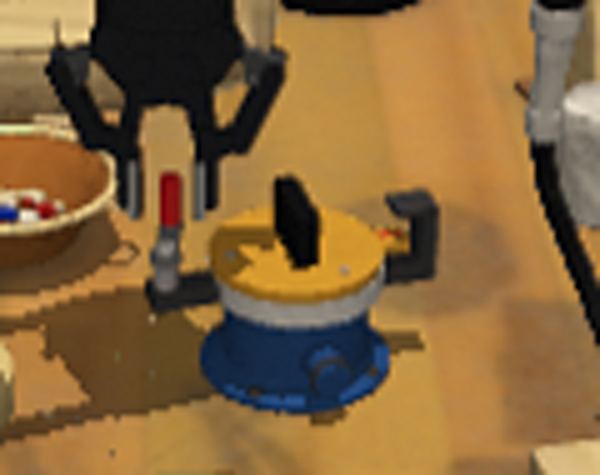

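The red knob sits between the open fingers, at side crop (170,195). I'll swing it along its arc.

```bash
python3 - <<'E'
from bench import env
from latch import *
for th in [62,53,44,35,26,17,8,0,-6,-11]:
    p,o=T(th,.091);r=env.move_l(p,o,max_speed=.06,force_limit=15)
    print(th,r,np.round(env.get_tcp_pos(),4),np.round(env.get_force(),1))
    if r: break
else:
  for th in [-14,-17,-20,-23]:
    p,o=T(th,.091);r=env.move_l(p,o,max_speed=.02,force_limit=8)
    print(th,r,np.round(env.get_tcp_pos(),4),np.round(env.get_force(),1))
    if r: break
a=env.grab_frame("scene");crop(a,200,200,340,310,5,"pics/s13.png")
print(env.get_time())
E
```

```text
62 False [0.4786 0.1635 0.0913] [-1.   0.  -0.7]
53 False [0.4832 0.1614 0.091 ] [ 0.7 -0.6 -0.8]
44 False [0.4878 0.1587 0.091 ] [-0.2 -0.1  0. ]
35 False [0.492  0.1553 0.091 ] [ 0.2 -0.   0.5]
26 False [0.4955 0.1512 0.091 ] [ 0.7  0.9 -0.8]
17 False [0.4983 0.1467 0.091 ] [ 0.2 -0.   0.3]
8 False [0.5004 0.1418 0.091 ] [ 0.3 -0.5  0.3]
0 False [0.5016 0.1372 0.091 ] [-0.9 -0.9 -0.2]
-6 False [0.5021 0.1337 0.091 ] [ 0.2 -0.3  0.4]
-11 False [0.5022 0.1307 0.091 ] [ 0.3 -0.1  0.3]
-14 False [0.5021 0.1289 0.091 ] [-0.5  0.7 -0.7]
-17 False [0.5016 0.1282 0.091 ] [-3.1  7.   0.1]
-20 False [0.501  0.1278 0.091 ] [-5.1 17.7  0.7]
-23 False [0.5003 0.1275 0.091 ] [-7.4 28.3  1.1]
34.1167
```

View pics/s13.png

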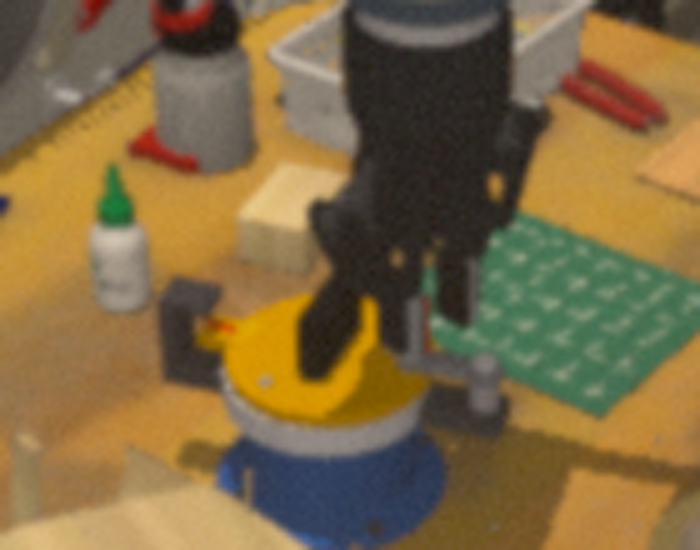

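```bash
python3 - <<'E'
from bench import env
from latch import *
import pickle
p,o=T(-8,.091);env.move_l(p,o,max_speed=.04);print(env.get_force())
p[2]=.17;env.move_l(p,o,max_speed=.12)
y=np.pi/2+np.radians(8.4)
env.reach([.5449,.12,.30],[np.pi,0,y]);env.hold(.15)
f=env.grab_frame("wrist");pickle.dump(f,open("f14.pkl","wb"));crop(f,220,60,440,225,3.6,"pics/w14.png")
a=env.grab_frame("scene");crop(a,200,200,340,310,5,"pics/s14.png")
s=env.grab_frame("side");crop(s,280,170,400,265,5,"pics/s14b.png")
g=lambda u:(220-.36+u[0]/3.6,60-.36+u[1]/3.6)
print(env.get_time())
E
```

```text
[0.77801448 0.05965566 0.63741152]
37.15
```

View pics/w14.png

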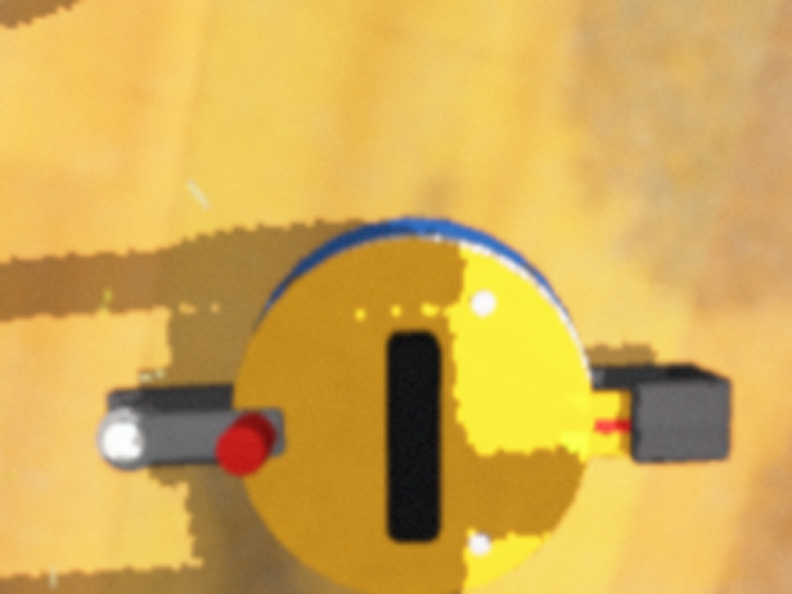

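View pics/s14b.png

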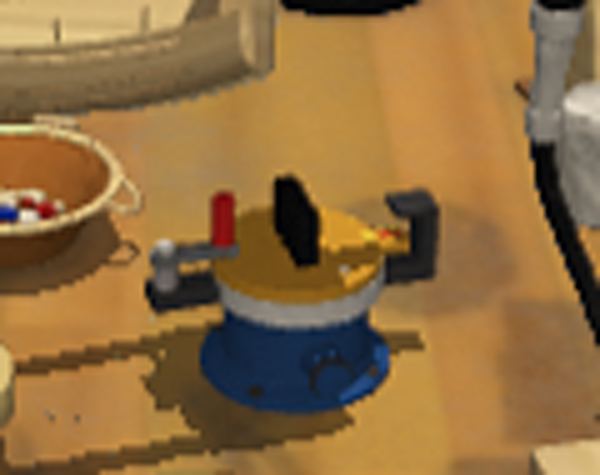

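```bash
python3 - <<'E'
from h import *;import pickle
f=pickle.load(open("f14.pkl","rb"));g=lambda u:(220-.36+u[0]/3.6,60-.36+u[1]/3.6)
print(circ([onz(f,g(u),.078) for u in [(234,385),(250,335),(300,275),(350,246),(410,236),(480,247),(540,290),(580,345),(585,470),(560,530)]],None))
kn=onz(f,g((241,450)),.1175);ax=onz(f,g((121,442)),.0945);v=kn-ax;print(np.degrees(np.arctan2(v[1],v[0])),np.linalg.norm(v[:2]))
c=np.array([.5449,.1451]);s=onz(f,g((612,427)),.078)[:2]-c;print("ear",np.degrees(np.arctan2(s[1],s[0])))
from bench import env
env.job_done();print(env.get_time())
E
```

```text
(array([0.54378582, 0.14417556, 0.05015993]), np.float64(0.000290645411412805))
10.556721986661882 0.034437055816814964
ear 7.2258744369428936
the job is handed in; nothing more can be done
the job is handed in; nothing more can be done
```

The pot is closed and latched, and I handed the job in soon after the last reading of 37.2 s on the robot's clock; no verdict was reported.

**What I did:**
- I pinched the lid by its top edge, lifted it out of the stand and tilted it. With the ear touching the green mat I let go, and it fell flat with the handle up.
- I picked it up by the handle and set it on the rim about 38° to one side of the notch. It came to rest about 6.7 mm up, as expected with the key on the rim.
- I turned it under the bridge. About 2° short of my estimate of the notch, the key dropped and the lid went down 6.7 mm to the home height.
- After letting go, I swung the red knob along its arc until it pressed against the stop (about 28 N), then backed off and lifted clear.

**Last checks:**
- **Lid:** its centre measured about 1.5 mm from the pot's axis.
- **Ear:** it lies under the bridge, about 3° off the pot's x axis. That is about 2.4 mm at the key, inside the notch's play.
- **Latch:** the arm points along the pot's x axis to within about 0.2°, so it is shut.
- **Robot:** the gripper ended clear of everything, about 0.2 m above the lid.
- **Glue bottle and wooden block:** they look unmoved in the late scene picture, though I did not measure them.

No check failed. Two pictures of the pot disagreed by up to about 3° on the notch's direction and about 1 mm on its centre; the lid still went home.

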